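# Free the vented access panel with a quarter turn of its fastener

## Robot

A 6-joint arm with a two-finger parallel gripper is mounted at the origin on a cart in front of the work surface, level with it; the furniture and walls round the work are solid. World frame = base frame: x ahead of the robot, y to its left, z up, the work surface at z = 0. Lengths are in m, angles in rad, forces in N, time in s.
With the tool pointing down it reaches from about 0.35 to 0.775 m from the base axis. Payload 7.3 kg.
Tool frame: the origin (TCP) lies on the centre line of the jaws, within the pads' length; the fingertips stand 17 mm ahead of it and the grasp point (between the pads) lies 2 mm behind it (robot.tcp_to_tips is the distance from the TCP to the fingertips, in m); z points along the fingers, y is the line along which they close (so a half turn about z gives the same grasp; the last joint's range is limited). The gripper opens to 92 mm and grips with 3 to 60 N. Pads are 19 mm wide; open, the fingers measure 130 mm over their backs; the gripper's body (75 mm by 190 mm) begins 47 mm behind the grasp point.
Start: joints at [-0.146, 0.342, 1.524, -0, 1.275, -0.146], TCP at [0.525, 0, 0.244] pointing down, gripper open.
Joint ranges: [-2.53, 2.53], [-0.77, 2.02], [0.04, 2.7], [-1, 4.14], [0.28, 2.66], [-3.11, 3.11]. Speed limits (rad/s): [2.57, 2.57, 3.14, 3.14, 3.14, 3.14].

## Interface

Orientations are given as [roll, pitch, yaw] about the fixed x, y, z axes, in that order (R = Rz(yaw) Ry(pitch) Rx(roll)).
In Python, from cell import robot gives the robot as it stands. The module is installed in compiled form; this text tells all that it offers.
- The arm moves only by the tool carry_out, never from a script. Its argument "commands" is a list of rows, each a list of 3 entries, a list of its own where there are three numbers: the shift along the tool's x, y, z in m, then the turn about the tool's z in rad, then the opening, from 0 (shut) to 1 (fully open). In form: [[[dx, dy, dz], yaw, claw], ...]. A call has 1 to 20 rows; each row shifts and turns the commanded pose from where the row before left it, along the tool's axes as they then stand; what a row does not reach is not made up. A row lasts 1/8 s, in which the tool goes at most 62.5 mm and 10.7 degrees, less where a joint would pass 70% of its speed; a pose out of reach is approached as far as the arm can. A call is refused whole if a number of a shift passes 0.0625 or a number of a turn 0.188, either way. A call with a gripper value outside its range is refused whole. The fingers move at their own pace and stop on an object; "newtons" is the grip in N (left out, the last holds). Time passes only in rows, so rows that do not move let the fingers close. It gives the time, the measured TCP pose, the force, the opening and the grip force at its end, in the units of the state.
- robot.observe(): the state, without advancing time (a new reading comes with each control period).
- robot.read_camera(name): name is "scene" or "side" or "wrist"; returns a dict with "pixels" (384x512x3 uint8, red, green, blue), "fx", "fy", "cx", "cy" (pixels), "k1" (the pictures are not rectified: a ray, as slopes to the right and down, at radius r is drawn at 1 + k1 r^2 times it, then the intrinsics apply), "view" (4x4, takes a point from world to camera coordinates); the wrist camera has in their place "T_tool_cam" (4x4, takes a point from camera to tool coordinates, whose origin is the TCP and whose axes are the flange's). Camera axes: x right, y up, looking along -z (the intrinsics and any distortion apply to the point x, -y, -z); pixel columns grow to the right and rows downward; lengths in m; the calibration is good to about 2 mm. A picture is of the moment at which its call begins: read the wrist's pose just before it. There is no depth.
- robot.hand_in(): hands the job in; it is judged then, once.
Trained networks look in a picture, given as the dict that the camera call returned (one of the last four; its "shot" number tells which), for a name from the list of things; names that differ only in an ending like _2 or _b are one class to them, and where a whole thing is asked for, a point or a joint stands for the part that bears it (a point fixed in the world has none). Each returns a list of dicts, best first, with "p" (0 to 1); they miss things now and then, are a little off and sometimes report something else, mostly with a low value. They report only what shows in the picture. A call takes as long as a camera call.
- robot.find_in(picture, name): "at" ([column, row] in pixels, amid what is visible of it).
- robot.tip_of(picture, name): "at" ([column, row] in pixels: a listed point, or the origin of a listed thing).
The state is a dict: "time": time; "qpos": joint angles; "qvel": joint speeds; "joint_efforts": joint torques, N m; "tool_pos": TCP position; "tool_rot": TCP orientation; "contact_force": force on the tool from outside, world axes, zero at the start; "torque": the same for the moment, N m; "opening": finger opening in m; "grip_force": force on a finger pad.
Only numpy, scipy, OpenCV 4.12 (cv2) and the standard library are available. Lean on these libraries where they do the work, as an engineer would, in place of code of your own. Each camera call takes 0.05 s, during which the arm holds its last target. There are 200 camera calls.

## Task

Take the broad-bladed screwdriver from its wooden stand, put its blade in the slotted fastener of the control box with the vented (louvred) access panel, and with it turn that fastener a quarter turn anticlockwise so that the panel springs free. Then put the screwdriver back in its stand, blade down and fully home. Leave the other box, with the plain panel, locked.

Things in the scene. Friction and masses are not known exactly. Their poses are not given: they have to be found in the camera images.
- driver: Screwdriver 120 mm long, 0.12 kg, upright in its stand. Origin: middle of the blade's tip edge; z up to the handle, x along the blade's width. From the tip: blade 26 (x) by 5 mm to 16 mm up, shank 10 mm thick to 50, round collar 44 mm wide to 54, square wooden handle 28 by 28 mm (flats face x and y) to 116, cap to 120 mm. Grip the handle across two flats, 95 mm above the tip.
- stand: Fixed wooden block 70 (x) by 60 (y) by 60 mm high; origin: centre of its underside. In its top a slot-shaped pocket, 36 mm along x by 15 mm along y, 56 mm deep. The screwdriver stands in it, blade along the pocket (either way round), collar resting on the block's top; its tip is then 10 mm above the stand's origin.
- vent_slot (a point): Slot floor's centre in the 44 mm round fastener head on top of the vented box (fixed, grey, 150x130x60 mm), before the near edge of its louvred panel, hinged at the back. z up; x along the slot, turning with it, towards the head's cam lug (over the panel when locked). Slot 10 mm deep, 9 wide, flared to 15 at the mouth, right across the head; floor 68 mm, head's top 78 mm above the table.
- vent_cam (a joint): Angle of the vented box's fastener, rad: 0 locked (slot points at the panel; starts at 0 to 0.12), growing anticlockwise seen from above to a stop at 1.57 (slot parallel to the panel's edge). Friction about 0.08 N m; stays where left. The lug clears the panel at about 0.9. The blade has about 0.15 rad of play in the slot, so the driver turns a little before the fastener follows.
- vent_panel (a joint): Opening angle of the vented panel, rad: about 0 while the fastener holds it; when the lug clears it a light spring lifts it to its stop at 0.2 (its near edge then about 80 mm above the table and over 20 mm from the fastener's axis).
- plain_cam (a joint): Angle of the like fastener on the other box, the same but for its plain panel without louvres: 0 locked (as it starts and is to stay), 1.57 unlocked.

How it is judged:
By the outcome, as a careful person would: the job done as asked, in the order asked, and still so for the second after the job is handed in, with the robot touching nothing.
It also fails if it takes over 40 s, if anything falls off the work surface, if the arm or the gripper's body presses on something with over 40 N, if the wrist force passes 120 N, or if a joint passes its speed limit or range.

## Working session

There is one attempt and no reset: what is moved stays moved. The work goes in short steps, Python scripts to look and compute and a tool call to move; the robot and the scene stay as the last step left them, time stands still between calls to the robot, and variables do not carry over. Pictures are saved under pics/ and viewed, at most 10 in all, crops included, and the job is handed in when it is done.

Besides the shell and the picture viewer there is one more tool, called after "Request:" as name(argument=value, ...), one argument or row to a line, values as JSON. carry_out: Moves the arm, as the interface text tells. Its arguments: {"type":"object","properties":{"commands":{"type":"array"},"newtons":{"type":"number"}},"required":["commands"]}

```bash
mkdir -p pics; cat > h.py <<'E'
import numpy as np, cv2
from scipy.spatial.transform import Rotation as R
from cell import robot
def save(p,n): cv2.imwrite('pics/'+n,p['pixels'][:,:,::-1])
def pose():
    s=robot.observe(); T=np.eye(4); T[:3,:3]=R.from_euler('xyz',s['tool_rot']).as_matrix(); T[:3,3]=s['tool_pos']; return T
def cam2world(p,T=None):
    return np.linalg.inv(p['view']) if 'view' in p else T@p['T_tool_cam']
def ray(p,uv,T=None):
    C=cam2world(p,T); d=np.array([(uv[0]-p['cx'])/p['fx'],(uv[1]-p['cy'])/p['fy']]); s=d.copy()
    for _ in range(20): s=d/(1+p['k1']*(s@s))
    v=C[:3,:3]@np.array([s[0],-s[1],-1]); return C[:3,3],v
def atz(p,uv,z,T=None):
    o,v=ray(p,uv,T); return o+v*(z-o[2])/v[2]
def proj(p,X,T=None):
    c=np.linalg.inv(cam2world(p,T))@np.append(X,1); s=np.array([c[0],-c[1]])/-c[2]; s=s*(1+p['k1']*(s@s))
    return s*[p['fx'],p['fy']]+[p['cx'],p['cy']]
E
python3 - <<'E'
from h import *
np.set_printoptions(precision=3,suppress=True)
print(robot.observe())
ims=[]
for n in ['scene','side','wrist']:
    T=pose();p=robot.read_camera(n); ims.append(p['pixels'])
    for t,z in [('driver',.1),('stand',0.06),('vent_slot',.068),('vent_cam',.07),('vent_panel',.06),('plain_cam',.07)]:
        for f in ('find_in','tip_of'):
            try: r=getattr(robot,f)(p,t)
            except Exception as e: print(t,f,e); continue
            print(n,t,f,[(np.round(d['at']),round(d['p'],2),atz(p,d['at'],z,T)[:2]) for d in r[:3]])
cv2.imwrite('pics/a.png',cv2.resize(np.hstack(ims[:2]),None,fx=.78,fy=.78)[:,:,::-1]); cv2.imwrite('pics/b.png',ims[2][:,:,::-1])
E
```

```text
{'time': 0.0, 'qpos': array([-0.146,  0.343,  1.525, -0.   ,  1.275, -0.146]), 'qvel': array([ 0.   , -0.001,  0.001,  0.   , -0.   , -0.   ]), 'joint_efforts': array([  0.001, -43.125, -24.422,   0.072,   0.056,  -0.   ]), 'tool_pos': array([0.525, 0.   , 0.243]), 'tool_rot': array([-3.14 , -0.   ,  1.571]), 'contact_force': array([ 0.878,  0.266, -0.191]), 'torque': array([-0.005, -0.036,  0.02 ]), 'grip_force': 0.0, 'opening': 0.09188296531558474}
scene driver find_in [(array([219., 245.]), 0.63, array([ 0.433, -0.267]))]
scene driver tip_of [(array([224., 272.]), 0.88, array([ 0.409, -0.327]))]
scene stand find_in [(array([224., 271.]), 0.56, array([ 0.425, -0.291]))]
scene stand tip_of [(array([226., 277.]), 0.64, array([ 0.421, -0.305]))]
scene vent_slot find_in [(array([235., 174.]), 0.73, array([ 0.597, -0.046]))]
scene vent_slot tip_of [(array([231., 172.]), 0.52, array([ 0.592, -0.036]))]
scene vent_cam find_in [(array([236., 176.]), 0.7, array([ 0.593, -0.058]))]
vent_cam tip_of it knows: driver, stand, vent_slot
scene vent_panel find_in [(array([257., 168.]), 0.72, array(
[... 1040 characters left out ...]
t_slot
wrist driver find_in []
wrist driver tip_of []
wrist stand find_in [(array([193., 329.]), 0.56, array([ 0.455, -0.191]))]
wrist stand tip_of [(array([193., 336.]), 0.86, array([ 0.454, -0.201]))]
wrist vent_slot find_in [(array([321., 219.]), 0.94, array([ 0.59 , -0.053]))]
wrist vent_slot tip_of [(array([322., 219.]), 0.64, array([ 0.591, -0.053]))]
wrist vent_cam find_in [(array([327., 220.]), 0.94, array([ 0.595, -0.054]))]
vent_cam tip_of it knows: driver, stand, vent_slot
wrist vent_panel find_in [(array([400., 197.]), 0.91, array([ 0.669, -0.033]))]
vent_panel tip_of it knows: driver, stand, vent_slot
wrist plain_cam find_in []
plain_cam tip_of it knows: driver, stand, vent_slot
```

View pics/a.png

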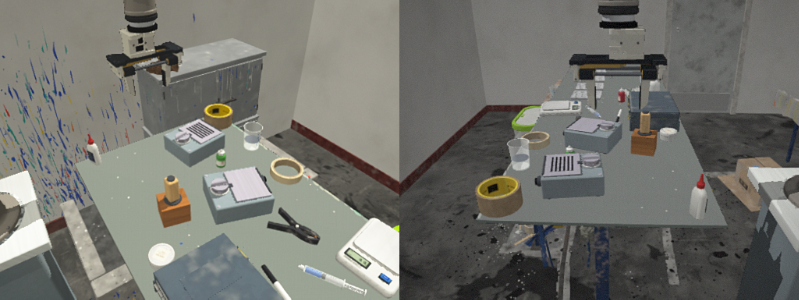

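View pics/b.png

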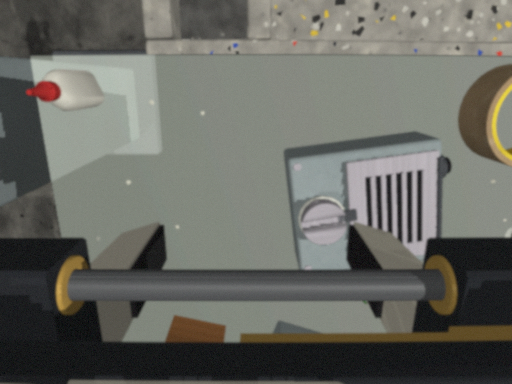

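The wrist view shows the vented box (slot near 322,219) and the corner of the orange stand at (193,329). In the scene view the driver stands upright in it, so I'll move the camera over the stand.

Request:
carry_out(
  commands=[
    [[-0.05, -0.025, 0], 0, 1],
    [[-0.06, -0.025, 0], 0, 1],
    [[-0.05, -0.025, 0], 0, 1],
    [[0, 0, 0], 0, 1],
  ],
)

```text
time: 2.0
tool_pos: [0.4497, -0.1606, 0.2439]
tool_rot: [-3.142, 0.001, 1.565]
contact_force: [-0.5, -0.6, 0.3]
opening: 0.0918
grip_force: 0.0
```

```bash
python3 - <<'E'
from h import *
np.set_printoptions(precision=3,suppress=True)
s=robot.observe();print(s['time'],s['tool_pos'],s['tool_rot'])
T=pose();p=robot.read_camera('wrist');save(p,'c.png')
print('cam',cam2world(p,T)[:3,3])
for t,z in [('driver',.12),('stand',0.06),('vent_slot',.068)]:
    for f in ('find_in','tip_of'):
        r=getattr(robot,f)(p,t); print(t,f,[(np.round(d['at']),round(d['p'],2),atz(p,d['at'],z,T)[:2]) for d in r[:3]])
E
```

```text
2.0 [ 0.45  -0.161  0.244] [-3.142  0.001  1.565]
cam [ 0.451 -0.083  0.385]
driver find_in [(array([254., 251.]), 0.88, array([ 0.448, -0.222]))]
driver tip_of [(array([250., 229.]), 0.8, array([ 0.445, -0.202]))]
stand find_in [(array([254., 229.]), 0.81, array([ 0.448, -0.228]))]
stand tip_of [(array([250., 230.]), 0.65, array([ 0.444, -0.229]))]
vent_slot find_in [(array([421.,  42.]), 0.75, array([ 0.593, -0.051]))]
vent_slot tip_of [(array([419.,  46.]), 0.68, array([ 0.592, -0.054]))]
```

View pics/c.png

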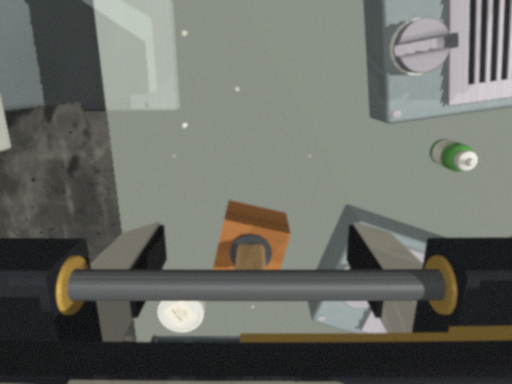

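The driver's handle is at (250,250), with the stand's top edge from (228,218) to (288,233), so the stand is yawed by about −0.24 rad. The rod hides part of it, so I'll shift for a clear view.

Request:
carry_out(
  commands=[
    [[-0.05, 0, 0], 0, 1],
    [[-0.045, 0, 0], 0, 1],
    [[0, 0, 0], 0, 1],
  ],
)

```text
time: 2.72
tool_pos: [0.4513, -0.2544, 0.2433]
tool_rot: [-3.141, 0.0, 1.569]
contact_force: [-0.3, 0.7, -0.5]
opening: 0.0917
grip_force: 0.0
```

```bash
python3 - <<'E'
from h import *
np.set_printoptions(precision=3,suppress=True)
s=robot.observe();print(s['time'],s['tool_pos'],s['tool_rot'])
T=pose();p=robot.read_camera('wrist');np.savez('d.npz',T=T,**p)
print('cam',cam2world(p,T)[:3,3])
for t,z in [('driver',.01),('stand',0.0)]:
    for f in ('find_in','tip_of'):
        r=getattr(robot,f)(p,t); print(t,f,[(np.round(d['at']),round(d['p'],2),atz(p,d['at'],z,T)[:2]) for d in r[:3]])
cv2.imwrite('pics/d.png',cv2.resize(p['pixels'][40:240,130:380],None,fx=3,fy=3,interpolation=cv2.INTER_CUBIC)[:,:,::-1])
E
```

```text
2.725 [ 0.451 -0.254  0.243] [-3.141  0.     1.569]
cam [ 0.452 -0.177  0.385]
driver find_in [(array([247., 170.]), 0.9, array([ 0.442, -0.273]))]
driver tip_of [(array([250., 155.]), 0.8, array([ 0.445, -0.255]))]
stand find_in [(array([250., 143.]), 0.87, array([ 0.445, -0.244]))]
stand tip_of []
```

View pics/d.png

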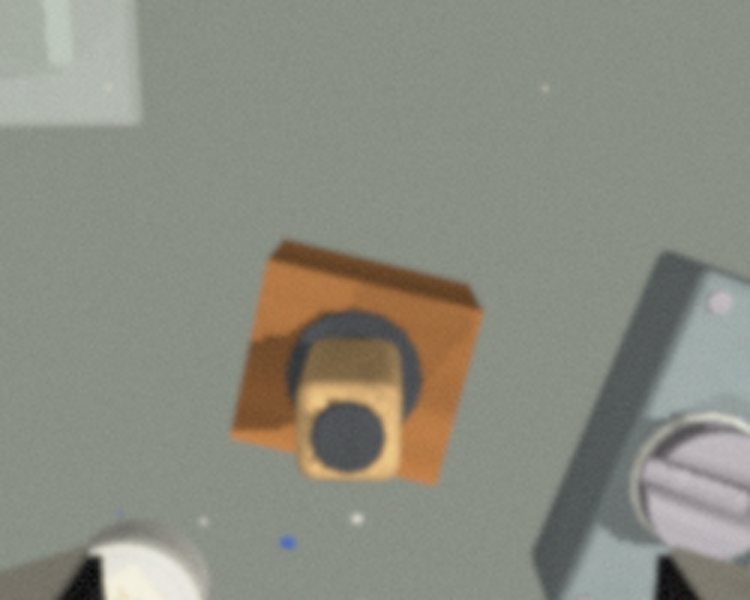

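The crop shows the stand's top with corners at about (270,258), (482,310), (437,485) and (232,437). The driver's collar is at (354,372) and its cap at (347,437). The handle flats are almost aligned with the image, so the driver is turned a little from the stand.

```bash
python3 - <<'E'
from h import *
np.set_printoptions(precision=4,suppress=True)
z=dict(np.load('d.npz'));T=z['T']
f=lambda u,v:(130+u/3-.33,40+v/3-.33)
C=[atz(z,f(*c),.06,T) for c in [(270,258),(482,310),(437,485),(232,437)]]
print(np.mean(C,0))
for i in range(4):
    d=C[(i+1)%4]-C[i]; print(np.linalg.norm(d),np.arctan2(d[1],d[0]))
print('collar',atz(z,f(354,372),.064,T),'cap',atz(z,f(347,437),.13,T))
H=[atz(z,f(*c),.126,T) for c in [(302,380),(401,380),(399,476),(298,474)]]
print('handle',np.mean(H,0))
for i in range(4):
    d=H[(i+1)%4]-H[i]; print(np.linalg.norm(d),np.arctan2(d[1],d[0]))
E
```

```text
[ 0.4441 -0.2544  0.06  ]
0.06850144087954338 -0.2425794656623258
0.06010437879150382 -1.7955084101835386
0.06946684487824871 2.897976339026944
0.0600228565124031 1.3300242421947486
collar [ 0.4438 -0.2525  0.064 ] cap [ 0.4436 -0.254   0.13  ]
handle [ 0.4443 -0.2528  0.126 ]
0.02541764955346672 -0.001516371984424886
0.026052192516041895 -1.5867969616346205
0.02665439841256028 3.119405267451853
0.025549201903144574 1.506285723723035
```

Request:
carry_out(
  commands=[
    [[0.001, -0.007, 0.03], 0.01, 1],
    [[0, 0, 0.04], 0.01, 1],
    [[0, 0, 0.04], 0, 1],
    [[0, 0, 0.03], 0, 1],
    [[0, 0, 0], 0, 1],
    [[0, 0, 0], 0, 0.2],
    [[0, 0, 0], 0, 0.2],
    [[0, 0, 0], 0, 0.2],
    [[0, 0, 0], 0, 0.2],
  ],
  newtons=50,
)

```text
time: 4.1
tool_pos: [0.4442, -0.2518, 0.1043]
tool_rot: [3.141, 0.001, 1.551]
contact_force: [-0.1, -0.2, 0.1]
opening: 0.0562
grip_force: 0.0
```

Request:
carry_out(
  commands=[
    [[0, 0, 0], 0, 0.1],
    [[0, 0, 0], 0, 0.1],
    [[0, 0, 0], 0, 0.1],
    [[0, 0, 0], 0, 0.1],
    [[0, 0, 0], 0, 0.1],
  ],
)

```text
time: 4.72
tool_pos: [0.4439, -0.2517, 0.1037]
tool_rot: [-3.142, -0.0, 1.551]
contact_force: [-0.3, 0.3, -0.6]
opening: 0.0279
grip_force: 50.0
```

Request:
carry_out(
  commands=[
    [[0, 0, -0.03], 0, 0.1],
    [[0, 0, -0.05], 0, 0.1],
    [[0, 0, -0.025], 0, 0.1],
    [[0.03, 0.02, 0], 0, 0.1],
    [[0.045, 0.033, 0], 0, 0.1],
    [[0.05, 0.035, 0], 0, 0.1],
    [[0.047, 0.035, 0], 0, 0.1],
    [[0.03, 0.02, 0], 0, 0.1],
    [[0, 0, 0], 0, 0.1],
  ],
)

```text
time: 5.85
tool_pos: [0.5917, -0.0501, 0.2079]
tool_rot: [-3.141, -0.001, 1.554]
contact_force: [0.4, -0.6, -2.2]
opening: 0.0278
grip_force: 50.0
```

```bash
python3 - <<'E'
from h import *
np.set_printoptions(precision=3,suppress=True)
s=robot.observe();print(s['time'],s['tool_pos'],s['tool_rot'],s['opening'],s['contact_force'])
T=pose();p=robot.read_camera('wrist');np.savez('e.npz',T=T,**p)
print('cam',cam2world(p,T)[:3,3], 'nominal tip px',proj(p,(T@[0,0,.0935,1])[:3],T))
for t,z in [('driver',T[2,3]-.0935),('vent_slot',.068)]:
    for f in ('find_in','tip_of'):
        r=getattr(robot,f)(p,t); print(t,f,[(np.round(d['at']),round(d['p'],2),atz(p,d['at'],z,T)[:2]) for d in r[:3]])
cv2.imwrite('pics/e.png',cv2.resize(p['pixels'][40:240,130:380],None,fx=3,fy=3,interpolation=cv2.INTER_CUBIC)[:,:,::-1])
E
```

```text
5.85 [ 0.592 -0.05   0.208] [-3.141 -0.001  1.554] 0.02782318467526155 [ 0.398 -0.643 -2.152]
cam [0.594 0.027 0.349] nominal tip px [255.17  193.965]
driver find_in [(array([258., 241.]), 0.75, array([ 0.593, -0.087]))]
driver tip_of [(array([258., 199.]), 0.94, array([ 0.594, -0.054]))]
vent_slot find_in [(array([259., 178.]), 0.68, array([ 0.594, -0.051]))]
vent_slot tip_of [(array([255., 181.]), 0.96, array([ 0.591, -0.054]))]
```

View pics/e.png

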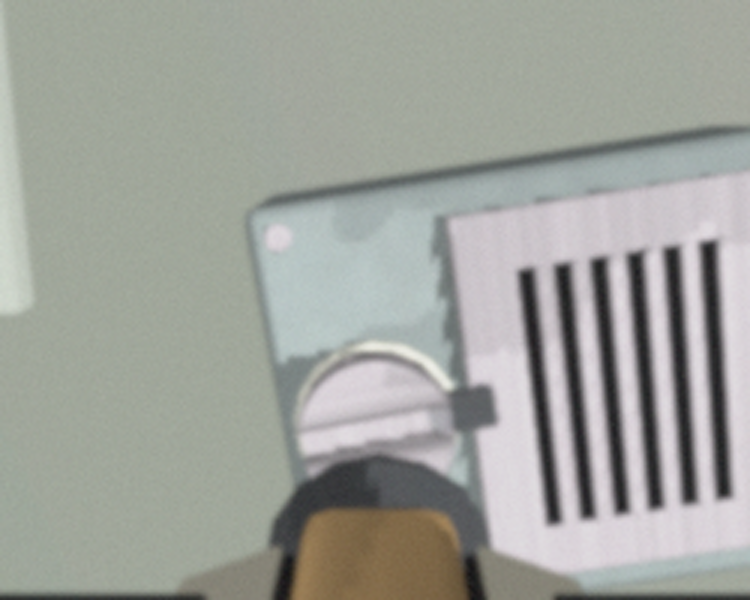

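The slot runs between mouth edges about (298,430)–(450,400) and (305,463)–(455,432), so it points about 0.17 rad left of world x. The collar hides the blade. I'll turn to match, shift −2.5 mm in y and lower step by step.

Request:
carry_out(
  commands=[
    [[-0.0025, -0.001, 0], -0.1, 0.1],
    [[0, 0, 0.02], -0.09, 0.1],
    [[0, 0, 0.014], 0, 0.1],
    [[0, 0, 0.004], 0, 0.1],
    [[0, 0, 0.003], 0, 0.1],
    [[0, 0, 0], 0, 0.1],
  ],
)

```text
time: 6.85
tool_pos: [0.59, -0.0546, 0.1682]
tool_rot: [3.141, -0.001, 1.74]
contact_force: [-0.4, 2.3, 0.0]
opening: 0.0274
grip_force: 50.0
```

```bash
python3 - <<'E'
from h import *
np.set_printoptions(precision=4,suppress=True)
s=robot.observe();print(s['time'],s['tool_pos'],s['tool_rot'],s['contact_force'],s['torque'])
ims=[]
for n in('scene','side'):
    p=robot.read_camera(n); u,v=proj(p,[.591,-.054,.08]).astype(int)
    ims.append(cv2.resize(p['pixels'][max(v-40,0):v+30,max(u-50,0):u+50],(400,280),interpolation=cv2.INTER_CUBIC))
cv2.imwrite('pics/f.png',np.hstack(ims)[:,:,::-1])
E
```

```text
6.85 [ 0.59   -0.0546  0.1682] [ 3.141  -0.0005  1.7404] [-0.3509  2.34    0.0453] [ 0.6212  0.1882 -0.0535]
```

View pics/f.png

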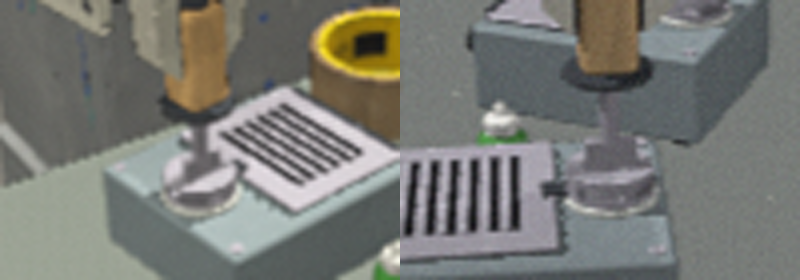

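The blade appears in the slot mouth in both views, with a slight +y push from the wall. I'll ease it +2 mm and lower further.

Request:
carry_out(
  commands=[
    [[0.002, 0, 0.001], 0, 0.1],
    [[0, 0, 0.003], 0, 0.1],
    [[0, 0, 0.002], 0, 0.1],
    [[0, 0, 0], 0, 0.1],
  ],
)

```text
time: 7.45
tool_pos: [0.5897, -0.0533, 0.1617]
tool_rot: [3.141, 0.0, 1.741]
contact_force: [-0.3, 0.3, -0.7]
opening: 0.0277
grip_force: 50.0
```

```bash
python3 - <<'E'
from h import *
np.set_printoptions(precision=4,suppress=True)
s=robot.observe();print(s['time'],s['tool_pos'],s['tool_rot'],s['contact_force'],s['torque'])
E
```

```text
7.45 [ 0.5897 -0.0533  0.1617] [3.1415 0.0003 1.7406] [-0.2949  0.3172 -0.6666] [-0.0192  0.0686  0.0009]
```

Request:
carry_out(
  commands=[
    [[0, 0, 0], -0.15, 0.1],
    [[0, 0, 0], -0.15, 0.1],
    [[0, 0, 0], -0.15, 0.1],
    [[0, 0, 0], -0.15, 0.1],
    [[0, 0, 0], -0.15, 0.1],
    [[0, 0, 0], -0.15, 0.1],
    [[0, 0, 0], -0.15, 0.1],
    [[0, 0, 0], -0.15, 0.1],
    [[0, 0, 0], -0.15, 0.1],
    [[0, 0, 0], 0, 0.1],
  ],
)

```text
time: 8.7
tool_pos: [0.5884, -0.0542, 0.1617]
tool_rot: [-3.14, -0.003, 3.092]
contact_force: [-3.3, -2.5, 2.7]
opening: 0.0282
grip_force: 50.0
```

```bash
python3 - <<'E'
from h import *
np.set_printoptions(precision=4,suppress=True)
s=robot.observe();print(s['time'],s['tool_pos'],s['tool_rot'],s['contact_force'],s['torque'],s['qpos'])
E
```

```text
8.7 [ 0.5884 -0.0542  0.1617] [-3.1398 -0.0028  3.0922] [-3.2991 -2.4557  2.7197] [-0.5922  1.0491 -0.0751] [-0.2204  0.5351  1.4507 -0.0025  1.1583 -1.7408]
```

Request:
carry_out(
  commands=[
    [[0, 0, 0], -0.1, 0.1],
    [[0, 0, 0], -0.1, 0.1],
    [[0, 0, 0], -0.05, 0.1],
    [[0, 0, 0], 0, 0.1],
  ],
)

```text
time: 9.2
tool_pos: [0.5884, -0.0545, 0.1617]
tool_rot: [-3.14, -0.003, -2.942]
contact_force: [-4.3, -4.5, 1.7]
opening: 0.028
grip_force: 50.0
```

```bash
python3 - <<'E'
from h import *
np.set_printoptions(precision=4,suppress=True)
s=robot.observe();print(s['time'],s['tool_pos'],s['tool_rot'],s['contact_force'],s['torque'],s['qpos'])
T=pose();p=robot.read_camera('wrist');a=cv2.resize(p['pixels'],(512,384))
cv2.imwrite('pics/g.png',cv2.resize(a[40:300,100:420],None,fx=2.3,fy=2.3,interpolation=cv2.INTER_CUBIC)[:,:,::-1])
E
```

```text
9.2 [ 0.5884 -0.0545  0.1617] [-3.1399 -0.0032 -2.9421] [-4.2903 -4.5318  1.7021] [-0.9713  1.07   -0.0934] [-0.2206  0.5352  1.4505 -0.0031  1.1582 -1.9896]
```

View pics/g.png

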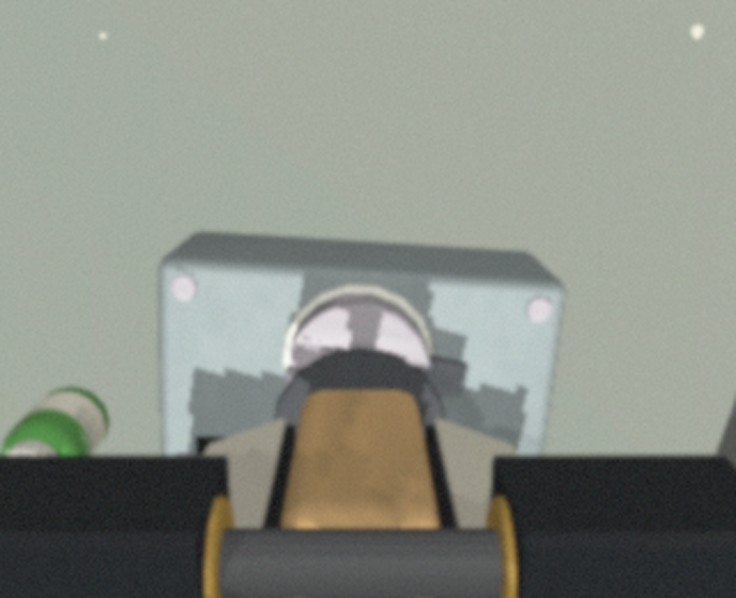

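The lug is now at the right (450,375), almost parallel to the panel edge. I'll turn a little more, until the torque shows the stop.

Request:
carry_out(
  commands=[
    [[0, 0, 0], -0.05, 0.1],
    [[0, 0, 0], 0, 0.1],
  ],
)

```text
time: 9.5
tool_pos: [0.5885, -0.0545, 0.1617]
tool_rot: [-3.14, -0.003, -2.892]
contact_force: [-4.3, -4.4, 1.4]
opening: 0.0276
grip_force: 50.0
```

```bash
python3 - <<'E'
from h import *
np.set_printoptions(precision=4,suppress=True)
s=robot.observe();print(s['time'],s['tool_pos'],s['tool_rot'],s['contact_force'],s['torque'])
E
```

```text
9.5 [ 0.5885 -0.0545  0.1617] [-3.14   -0.0033 -2.892 ] [-4.2551 -4.3547  1.3551] [-0.936   1.0778 -0.1152]
```

Request:
carry_out(
  commands=[
    [[0, 0, 0], -0.05, 0.1],
    [[0, 0, 0], 0, 0.1],
  ],
)

```text
time: 9.75
tool_pos: [0.5885, -0.0545, 0.1617]
tool_rot: [-3.14, -0.003, -2.842]
contact_force: [-4.3, -4.3, 2.4]
opening: 0.0276
grip_force: 50.0
```

```bash
python3 - <<'E'
from h import *
np.set_printoptions(precision=4,suppress=True)
s=robot.observe();print(s['time'],s['tool_pos'],s['tool_rot'],s['contact_force'],s['torque'])
ims=[]
for n in('scene','side'):
    p=robot.read_camera(n); u,v=proj(p,[.591,-.054,.08]).astype(int)
    ims.append(cv2.resize(p['pixels'][max(v-40,0):v+30,max(u-50,0):u+50],(400,280),interpolation=cv2.INTER_CUBIC))
cv2.imwrite('pics/i.png',np.hstack(ims)[:,:,::-1])
E
```

```text
9.75 [ 0.5885 -0.0545  0.1617] [-3.1402 -0.0034 -2.842 ] [-4.2757 -4.2549  2.4196] [-0.92    0.9922 -0.0989]
```

View pics/i.png

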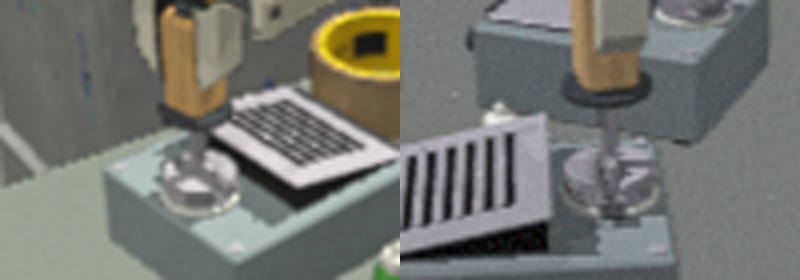

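The panel has sprung open (both views). I'll confirm the fastener is at its stop.

Request:
carry_out(
  commands=[
    [[0, 0, 0], -0.06, 0.1],
    [[0, 0, 0], 0, 0.1],
  ],
)

```text
time: 10.1
tool_pos: [0.5884, -0.0547, 0.1617]
tool_rot: [-3.14, -0.004, -2.782]
contact_force: [-5.3, -5.1, 2.7]
opening: 0.0276
grip_force: 50.0
```

```bash
python3 - <<'E'
from h import *
np.set_printoptions(precision=4,suppress=True)
s=robot.observe();print(s['time'],s['tool_pos'],s['tool_rot'],s['contact_force'],s['torque'])
E
```

```text
10.1 [ 0.5884 -0.0547  0.1617] [-3.1404 -0.0036 -2.7824] [-5.2547 -5.1397  2.6856] [-1.0672  1.1101 -0.3057]
```

Torque jumped to 0.3 N m, so it is at the stop. I'll back off within the play, withdraw and turn back.

Request:
carry_out(
  commands=[
    [[0, 0, 0], 0.08, 0.1],
    [[0, 0, 0], 0.02, 0.1],
    [[0, 0, -0.02], 0, 0.1],
    [[0, 0, -0.03], 0, 0.1],
    [[0, 0, 0], 0.17, 0.1],
    [[0, 0, 0], 0.17, 0.1],
    [[0, 0, 0], 0.17, 0.1],
    [[0, 0, 0], 0.17, 0.1],
    [[0, 0, 0], 0.17, 0.1],
    [[0, 0, 0], 0.17, 0.1],
    [[0, 0, 0], 0.17, 0.1],
    [[0, 0, 0], 0.17, 0.1],
    [[0, 0, 0], 0.17, 0.1],
    [[0, 0, 0], 0.17, 0.1],
    [[0, 0, 0], 0.17, 0.1],
    [[0, 0, 0], 0.17, 0.1],
    [[0, 0, 0], 0.03, 0.1],
    [[0, 0, 0], 0, 0.1],
  ],
)

```text
time: 12.35
tool_pos: [0.5897, -0.0529, 0.2116]
tool_rot: [3.141, -0.0, 1.334]
contact_force: [-0.8, -0.7, -0.8]
opening: 0.028
grip_force: 50.0
```

Request:
carry_out(
  commands=[
    [[-0.035, -0.015, 0], 0, 0.1],
    [[-0.05, -0.02, 0], 0, 0.1],
    [[-0.05, -0.02, 0], 0, 0.1],
    [[-0.05, -0.02, 0], 0, 0.1],
    [[-0.0435, -0.019, 0], 0, 0.1],
    [[0, 0, 0], 0, 0.1],
    [[0, 0, 0], 0, 0.1],
  ],
)

```text
time: 13.22
tool_pos: [0.4442, -0.2525, 0.2118]
tool_rot: [3.141, -0.0, 1.332]
contact_force: [0.6, 0.2, -0.4]
opening: 0.0281
grip_force: 50.0
```

```bash
python3 - <<'E'
from h import *
np.set_printoptions(precision=4,suppress=True)
s=robot.observe();print(s['time'],s['tool_pos'],s['tool_rot'],s['contact_force'])
ims=[]
for n in('scene','side'):
    p=robot.read_camera(n); u,v=proj(p,[.444,-.254,.1]).astype(int)
    print(n,[ (d['at'],d['p'],proj(p,(pose()@[-.0015,0,.0935,1])[:3])) for d in robot.tip_of(p,'driver')[:1]])
    ims.append(cv2.resize(p['pixels'][max(v-40,0):v+30,max(u-50,0):u+50],(400,280),interpolation=cv2.INTER_CUBIC))
cv2.imwrite('pics/j.png',np.hstack(ims)[:,:,::-1])
E
```

```text
13.225 [ 0.4442 -0.2525  0.2118] [ 3.141  -0.0004  1.3317] [ 0.598   0.2391 -0.4331]
scene [([220.0, 232.2], 0.73, array([220.3042, 231.3019]))]
side [([313.6, 144.8], 0.67, array([313.627 , 148.2936]))]
```

View pics/j.png

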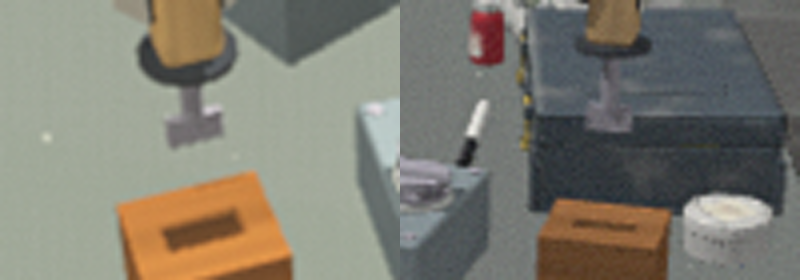

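Both views show the driver upright over the open pocket, with the blade along it. Lowering now.

Request:
carry_out(
  commands=[
    [[0, 0, 0.03], 0, 0.1],
    [[0, 0, 0.02], 0, 0.1],
    [[0, 0, 0.01], 0, 0.1],
    [[0, 0, 0.01], 0, 0.1],
    [[0, 0, 0], 0, 0.1],
  ],
)

```text
time: 14.05
tool_pos: [0.444, -0.2525, 0.1414]
tool_rot: [-3.141, -0.0, 1.331]
contact_force: [0.6, 0.7, -1.7]
opening: 0.0278
grip_force: 50.0
```

```bash
python3 - <<'E'
from h import *
np.set_printoptions(precision=4,suppress=True)
s=robot.observe();print(s['time'],s['tool_pos'],s['tool_rot'],s['contact_force'],s['torque'])
E
```

```text
14.05 [ 0.444  -0.2525  0.1414] [-3.141  -0.0003  1.3312] [ 0.5705  0.6749 -1.6703] [-0.0365  0.0038 -0.0374]
```

Tip is 12 mm into the pocket with no contact force; continue down.

Request:
carry_out(
  commands=[
    [[0, 0, 0.012], 0, 0.1],
    [[0, 0, 0.012], 0, 0.1],
    [[0, 0, 0.008], 0, 0.1],
    [[0, 0, 0.003], 0, 0.1],
    [[0, 0, 0], 0, 0.1],
  ],
)

```text
time: 14.68
tool_pos: [0.444, -0.2527, 0.1066]
tool_rot: [-3.141, -0.0, 1.331]
contact_force: [-0.8, -0.6, -0.9]
opening: 0.0276
grip_force: 50.0
```

Request:
carry_out(
  commands=[
    [[0, 0, 0.0015], 0, 0.1],
    [[0, 0, 0.001], 0, 0.1],
    [[0, 0, 0.0005], 0, 0.1],
    [[0, 0, 0], 0, 0.1],
  ],
)

```text
time: 15.18
tool_pos: [0.444, -0.2527, 0.1038]
tool_rot: [3.141, -0.0, 1.331]
contact_force: [1.2, 0.8, -2.2]
opening: 0.0278
grip_force: 50.0
```

Request:
carry_out(
  commands=[
    [[0, 0, 0.0005], 0, 0.1],
    [[0, 0, 0.0005], 0, 0.1],
    [[0, 0, 0], 0, 0.1],
  ],
)

```text
time: 15.55
tool_pos: [0.444, -0.2527, 0.1037]
tool_rot: [3.141, 0.0, 1.331]
contact_force: [-1.9, 0.9, 7.4]
opening: 0.0278
grip_force: 50.0
```

Collar is seated (7 N). Release and rise.

Request:
carry_out(
  commands=[
    [[0, 0, 0], 0, 0.6],
    [[0, 0, 0], 0, 0.9],
    [[0, 0, 0], 0, 1],
    [[0, 0, 0], 0, 1],
    [[0, 0, 0], 0, 1],
    [[0, 0, 0], 0, 1],
    [[0, 0, -0.02], 0, 1],
    [[0, 0, -0.05], 0, 1],
    [[0, 0, -0.05], 0, 1],
    [[-0.03, 0, -0.02], 0, 1],
    [[0, 0, 0], 0, 1],
  ],
)

```text
time: 16.92
tool_pos: [0.4371, -0.2835, 0.2444]
tool_rot: [3.138, 0.002, 1.329]
contact_force: [-1.1, 0.2, 0.1]
opening: 0.0916
grip_force: 0.0
```

```bash
python3 - <<'E'
from h import *
np.set_printoptions(precision=4,suppress=True)
s=robot.observe();print(s['time'],s['tool_pos'],s['opening'],s['contact_force'])
ims=[]
for n in('scene','side'):
    p=robot.read_camera(n); u,v=proj(p,[.51,-.16,.06]).astype(int)
    ims.append(cv2.resize(p['pixels'][max(v-70,0):v+70,max(u-90,0):u+90],(400,311),interpolation=cv2.INTER_CUBIC))
cv2.imwrite('pics/k.png',np.hstack(ims)[:,:,::-1])
E
```

```text
16.925 [ 0.4371 -0.2835  0.2444] 0.09156150371707127 [-1.1379  0.2343  0.0841]
```

View pics/k.png

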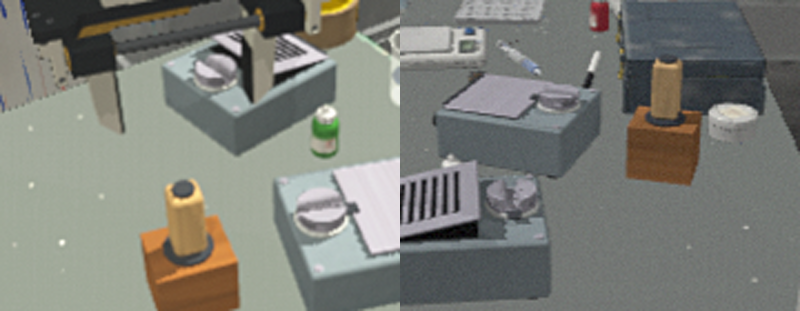

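The driver stands upright with its collar flat on the stand (left 188,245; right 665,115). The vented panel is raised, the plain panel is still latched, and the gripper is clear.

```bash
python3 -c "
from cell import robot
print(robot.hand_in())"
```

```text
the job is handed in; nothing more can be done
None
```

I turned the vented box's fastener anticlockwise to its stop so its panel sprang open, put the screwdriver back in its stand blade down and fully home, left the plain box locked, and handed the job in at about 17 s.

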